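# Seat the dome stake in the stake spindle

### The arm

A 6-joint arm with a two-finger parallel gripper is mounted at the origin on a cart in front of the work surface, level with it; the furniture and walls round the work are solid. World frame = base frame: x ahead of the robot, y to its left, z up, the work surface at z = 0. Lengths are in m, angles in rad, forces in N, time in s.
With the tool pointing down it reaches from about 0.2 to 0.875 m from the base axis. Payload 3.4 kg.
Tool frame: the origin (TCP) lies on the front face of the gripper's body, between the roots of the fingers; the fingertips stand 97 mm ahead of it and the grasp point (between the pads) lies 78 mm ahead of it (arm.grip_depth is the distance from the TCP to the grasp point, in m); y points along the fingers, z is the direction in which the jaws open and shut, and the axes are right-handed (so a half turn about y gives the same grasp; the last joint's range is limited). The gripper opens to 94 mm and grips with 3 to 60 N. Pads are 16 mm wide; open, the fingers measure 119 mm over their backs; the gripper's body (75 mm by 177 mm) begins 78 mm behind the grasp point.
Start: joints at [1.08, 0.276, 1.505, -0, 1.361, -0.121], TCP at [0.208, 0.536, 0.303] pointing down, gripper open.
Joint ranges: [-2.89, 2.89], [-0.75, 2.08], [0.22, 2.7], [-1.18, 4.32], [0.11, 2.71], [-2.7, 2.7]. Speed limits (rad/s): [2.57, 2.57, 3.14, 3.14, 3.14, 3.14].

### API

Orientations are given as a 3x3 rotation matrix whose columns are the frame's x, y, z axes.
In Python, from rig import arm gives the robot as it stands. The module is installed in compiled form; this text tells all that it offers.
- The arm moves only by the tool send_rows, never from a script. Its argument "targets" is a list of rows, each a list of 7 numbers: the shift along the world's x, y, z in m, then the turn, a rotation vector about the world's x, y, z in degrees, then the finger opening in m, from 0 to 0.094. A call has 1 to 8 rows; each row is the pose to reach, as a shift and turn from the pose commanded when the call began; what a row does not reach only later rows make up. A row lasts 1/8 s, in which the tool goes at most 62.5 mm and 10.7 degrees, less where a joint would pass 70% of its speed; a pose out of reach is approached as far as the arm can. A call with a gripper value outside its range is refused whole. The fingers move at their own pace and stop on an object; the grip force is fixed at half the most. Time passes only in rows, so rows that repeat a pose let the fingers close. It gives the time, the measured TCP pose, the force and the opening at its end, in the units of the state.
- arm.observe(): the state, without advancing time (a new reading comes with each control period).
- arm.get_image(name): name is "scene" or "top" or "wrist"; returns (picture, depth): 420x560x3 uint8, red, green, blue; 420x560 float32, m along the optical axis (not along the pixel's ray), 0 where there is no reading.
- arm.camera_params(name): a dict with "fx", "fy", "cx", "cy" (pixels), "cam_to_world" (4x4, takes a point from camera to world coordinates); the wrist camera has in their place "hand_eye" (4x4, takes a point from camera to tool coordinates, whose origin is the TCP and whose axes are the tool frame's). Camera axes: x right, y down, z forward; pixel columns grow to the right and rows downward; lengths in m; the calibration is good to about 2 mm. A picture is of the moment at which its call begins: read the wrist's pose just before it. camera_params takes no time and is no camera call.
- arm.finish_job(): hands the job in, once; it reports no verdict.
The state is a dict: "t": time; "joint_positions": joint angles; "qd": joint speeds; "joint_torque": joint torques, N m; "tool_pos": TCP position; "tcp_rot": TCP orientation; "ft_force": force on the tool from outside, world axes, zero at the start; "wrist_torque": the same for the moment, N m; "gripper_width": opening from 0.0 (shut) to 1.0 (fully open).
Only numpy, scipy, OpenCV 4.12 (cv2) and the standard library are available. Lean on these libraries where they do the work, as an engineer would, in place of code of your own. Each camera call takes 0.05 s, during which the arm holds its last target. There are 200 camera calls.

### The job

Take the round-topped steel stake out of its wooden stand, turn it so that the two slots in its flange lie over the two red drive dogs, and lower its tapered shank into the green stake spindle until it is fully home and upright. Lower it rather than drop it, let go, and leave the square stake where it is.

Things in the scene. Friction and masses are not known exactly. Their poses are not given: they have to be found in the camera images.
- dome_stake: Round-topped steel stake, 0.3-0.6 kg. Origin: on its axis at the flange underside; z up. Below: tapered shank 50 long, 18 dia at tip, 42 dia at flange. Flange: dark, 72 dia, 10 thick, with two open rim slots, 22 wide, from 22 off the axis outwards, at +x and -x (alike). Above: post 40 dia, straight from z 10 to 50, half-ball top at 70. Starts upright in a hole of the stand.
- square_stake: The other stake, left alone in the other hole of the stand: same shank, flange and origin, but a 36 mm square, flat-topped steel post, top 56 mm above the origin. Which hole holds which stake varies.
- stake_stand: Low fixed wooden stand, 92 x 200 mm (x, y), top 62 mm above the bench. Origin: centre of its underside. Two 47 mm holes at y = +50 and -50 mm; each stake hangs in one by its flange (stake origin 62 mm above the bench), so its shank needs 50 mm of lift to come clear.
- spindle_nose (a point): Centre of the flat bright nose face (83 dia, 70 mm above the bench) of a fixed green pedestal, foot 112 dia; z up. Conical socket, mouth 44 dia, takes the whole shank with 1 mm slack. Two red dogs at +x and -x, 30 from the axis, 7 wide, 10 long, 8 high, tops bevelled. Home: flange flat on the face, stake origin at this point, slots over dogs (10 degrees play each way).
Mind the look-alikes: they are no part of the job. What is shaped like the dome_stake but yellow is not meant.

How it is judged:
By the outcome, as a careful person would: the job done as asked, in the order asked, and still so for the second after the job is handed in, with the robot touching nothing.
It also fails if it takes over 35 s, if anything falls off the work surface, if the arm or the gripper's body presses on something with over 40 N, if the wrist force passes 120 N, or if a joint passes its speed limit or range.

## Working session

There is one attempt and no reset: what is moved stays moved. The work goes in short steps, Python scripts to look and compute and a tool call to move; the robot and the scene stay as the last step left them, time stands still between calls to the robot, and variables do not carry over. Pictures are saved under pics/ and viewed, about 8 in all and at most 12, crops included, and the job is handed in when it is done.

Besides the shell and the picture viewer there is one more tool, called as name([rows], argument=value, ...), one row to a line, values as JSON. send_rows: Moves the arm, as the interface text tells. Its arguments: {"type":"object","properties":{"targets":{"type":"array"}},"required":["targets"]}

```bash
mkdir -p pics; cat > h.py <<'E'
import numpy as np, cv2
from rig import arm
def grab(n,save=None):
    s=arm.observe(); im,d=arm.get_image(n); p=arm.camera_params(n)
    if n=='wrist':
        T=np.eye(4);T[:3,:3]=s['tcp_rot'];T[:3,3]=s['tool_pos'];T=T@np.array(p['hand_eye'])
    else: T=np.array(p['cam_to_world'])
    if save: cv2.imwrite('pics/'+save,im[:,:,::-1])
    return im,d,p,T
def ray(p,T,u,v,z):
    r=T[:3,:3]@np.array([(u-p['cx'])/p['fx'],(v-p['cy'])/p['fy'],1]);o=T[:3,3]
    return o+r*(z-o[2])/r[2]
def cloud(d,p,T):
    v,u=np.mgrid[:d.shape[0],:d.shape[1]]
    c=np.stack([(u-p['cx'])/p['fx']*d,(v-p['cy'])/p['fy']*d,d],-1)
    w=c@T[:3,:3].T+T[:3,3]; w[d==0]=np.nan; return w
E
python3 - <<'E'
from h import *
for n in('scene','top'):
    im,d,p,T=grab(n,n+'0.png');print(n,p['fx'],T.round(3).tolist())
    np.savez(n+'0.npz',im=im,d=d)
s=arm.observe();print(s['t'],s['tool_pos'],np.array(s['tcp_rot']).round(3).tolist(),s['gripper_width'],arm.grip_depth)
print(arm.camera_params('wrist'))
E
```

```text
scene 452.3897772499892 [[0.686, -0.443, 0.577, -0.079], [-0.727, -0.437, 0.529, -0.452], [0.018, -0.783, -0.622, 0.621], [0.0, 0.0, 0.0, 1.0]]
top 461.2094710969974 [[-0.025, -0.997, 0.079, 0.37], [-1.0, 0.026, 0.015, 0.028], [-0.017, -0.079, -0.997, 0.908], [0.0, 0.0, 0.0, 1.0]]
0.1 [0.20765468 0.53581852 0.30192811] [[0.932, -0.001, 0.361], [-0.361, -0.001, 0.932], [-0.0, -1.0, -0.002]] 1.0019594525366156 0.0784
{'fx': 377.2024386667836, 'fy': 377.2024386667836, 'cx': 278.9302404280535, 'cy': 206.7147753049996, 'hand_eye': array([[-4.52394269e-04,  9.58099661e-01,  2.86434696e-01,
        -8.39939664e-02],
       [ 1.65267877e-04, -2.86434650e-01,  9.58099767e-01,
        -8.16410603e-02],
       [ 9.99999884e-01,  4.80777298e-04, -2.87617031e-05,
         3.65577113e-04],
       [ 0.00000000e+00,  0.00000000e+00,  0.00000000e+00,
         1.00000000e+00]])}
```

View pics/top0.png

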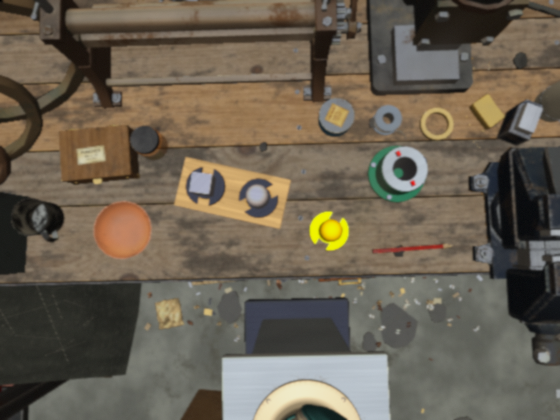

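View pics/scene0.png

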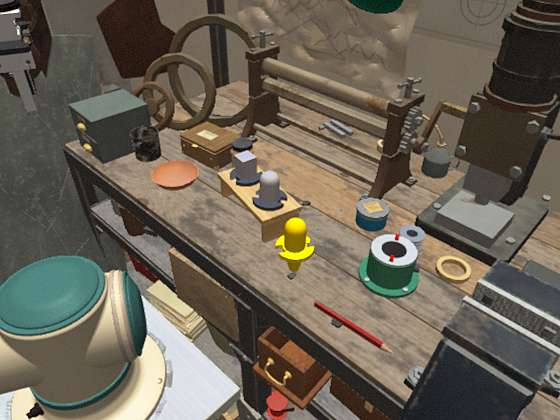

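Candidates: the steel dome at top px (257,195), scene (269,188); the yellow look-alike at top (330,230), scene (295,240); the square stake at top (200,183), scene (245,165). By the description, the steel dome in the stand's near hole (-y) is the one. Next I'll measure it and check it in a close crop.

```bash
python3 - <<'E'
from h import *
z=np.load('top0.npz');im,d=z['im'],z['d'];p=arm.camera_params('top');T=np.array(p['cam_to_world']);W=cloud(d,p,T)
hsv=cv2.cvtColor(im,cv2.COLOR_RGB2HSV)
def rep(n,m):
    q=W[m];q=q[~np.isnan(q[:,0])];print(n,m.sum(),np.nanmedian(q,0).round(4),q.min(0).round(4),q.max(0).round(4))
def box(u0,v0,u1,v1):
    b=np.zeros(d.shape,bool);b[v0:v1,u0:u1]=1;return b
B=box(236,172,283,220);Z=W[...,2]
rep('dome',B&(Z>.105)); rep('flange',B&(Z>.066)&(Z<.08))
rep('face',box(370,140,440,205)&(Z>.064)&(Z<.0735))
red=((hsv[...,0]<8)|(hsv[...,0]>172))&(hsv[...,1]>150)&(hsv[...,2]>90)&box(370,140,440,205)
n,l,st,c=cv2.connectedComponentsWithStats(red.astype(np.uint8))
for i in range(1,n):
    if st[i,4]>3: print('red',st[i,4],c[i],ray(p,T,*c[i],.078).round(4))
a=cv2.resize(im[150:232,165:295],None,fx=5,fy=5,interpolation=cv2.INTER_CUBIC)
cv2.imwrite('pics/crop1.png',a[:,:,::-1])
E
```

```text
dome 412 [0.4487 0.076  0.1268] [0.4301 0.0568 0.1055] [0.4695 0.0963 0.1363]
flange 627 [0.4428 0.0734 0.0727] [0.4113 0.0384 0.066 ] [0.4938 0.1131 0.08  ]
face 1185 [ 0.4962 -0.1909  0.0706] [ 0.4551 -0.2322  0.064 ] [ 0.5372 -0.1502  0.0735]
red 9 [397.88888889 153.33333333] [ 0.5233 -0.1796  0.078 ]
red 11 [412.36363636 182.54545455] [ 0.4693 -0.2032  0.078 ]
```

View pics/crop1.png

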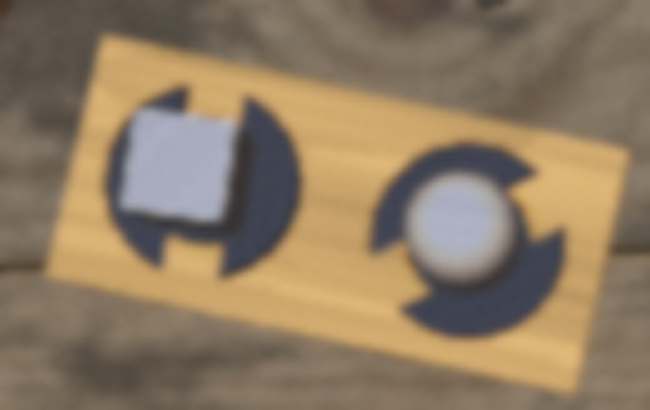

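The crop shows the steel dome at crop (462,228), with open slots at about (388,280) and (545,208). The square post at (180,165) is clearly different, so the choice holds. I'll move over the stake for a wrist look.

send_rows([
  [0.03, -0.05, 0, 0, 0, -9, 0.094],
  [0.06, -0.11, 0, 0, 0, -19, 0.094],
  [0.09, -0.165, 0, 0, 0, -29, 0.094],
  [0.115, -0.22, 0, 0, 0, -38.8, 0.094],
  [0.14, -0.275, 0, 0, 0, -38.8, 0.094],
  [0.17, -0.33, 0, 0, 0, -38.8, 0.094],
  [0.2, -0.38, 0, 0, 0, -38.8, 0.094],
  [0.225, -0.43, 0, 0, 0, -38.8, 0.094],
])

```text
t: 1.1
tool_pos: [0.4335, 0.1043, 0.3026]
tcp_rot: [[0.5, 0.0, 0.866], [-0.866, 0.0, 0.5], [-0.0, -1.0, 0.0]]
ft_force: [0.3, 0.6, -0.3]
gripper_width: 0.999
```

send_rows([
  [0.015, -0.03, -0.01, 0, 0, 0, 0.094],
  [0.015, -0.03, -0.02, 0, 0, 0, 0.094],
  [0.015, -0.03, -0.02, 0, 0, 0, 0.094],
])

```text
t: 1.48
tool_pos: [0.4467, 0.0766, 0.2816]
tcp_rot: [[0.5, -0.003, 0.866], [-0.866, 0.001, 0.5], [-0.002, -1.0, -0.002]]
ft_force: [0.4, -0.8, -0.0]
gripper_width: 1.001
```

```bash
python3 - <<'E'
from h import *
s=arm.observe();print(s['t'],s['tool_pos'],np.array(s['tcp_rot']).round(3).tolist(),np.round(s['qd'],3),s['joint_positions'].round(2))
im,d,p,T=grab('wrist','w1.png');np.savez('w1.npz',im=im,d=d,T=T)
W=cloud(d,p,T);Z=W[...,2]
near=np.hypot(W[...,0]-.448,W[...,1]-.076)<.05
q=W[near&(Z>.08)&(Z<.11)];A=np.c_[2*q[:,:2],np.ones(len(q))];x=np.linalg.lstsq(A,(q[:,:2]**2).sum(1),rcond=None)[0]
print('post',x[:2],np.sqrt(x[2]+x[0]**2+x[1]**2),len(q),Z[near].max())
E
```

```text
1.475 [0.44670174 0.07664268 0.28157657] [[0.5, -0.003, 0.866], [-0.866, 0.001, 0.5], [-0.002, -1.0, -0.002]] [ 0.022 -0.014 -0.018 -0.003  0.006 -0.003] [ 0.02  0.11  1.78  0.    1.26 -0.51]
post [0.45004778 0.07831509] 0.019680909233351 453 0.30102258088435174
```

View pics/w1.png

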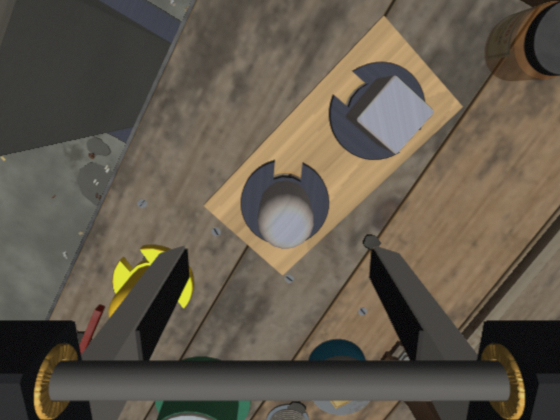

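The wrist view shows the steel dome at (286,215) on its dark flange, centre about (285,203), with one slot opening upward at (288,168). I'll now measure the slot angle.

```bash
python3 - <<'E'
from h import *
z=np.load('w1.npz');im,T=z['im'],z['T'];p=arm.camera_params('wrist')
def rectify(im,p,T,c,zz,h=.05,n=400):
    g=np.linspace(-h,h,n);X,Y=np.meshgrid(c[0]+g,c[1]+g);P=np.stack([X,Y,np.full_like(X,zz)],-1)
    q=(P-T[:3,3])@T[:3,:3]
    return cv2.remap(im,(q[...,0]/q[...,2]*p['fx']+p['cx']).astype(np.float32),(q[...,1]/q[...,2]*p['fy']+p['cy']).astype(np.float32),cv2.INTER_LINEAR)
zt=np.load('top0.npz');pt=arm.camera_params('top')
for n,I,pp,TT in(('w',im,p,T),('t',zt['im'],pt,np.array(pt['cam_to_world']))):
    r=rectify(I,pp,TT,(.45,.078),.072)
    hsv=cv2.cvtColor(r,cv2.COLOR_RGB2HSV);wood=((hsv[...,0]<30)&(hsv[...,1]>70))
    dark=((hsv[...,0]>95)&(hsv[...,1]>50)&(hsv[...,2]<130)).astype(np.uint8)
    c=max(cv2.findContours(dark,0,1)[0],key=cv2.contourArea);(cx,cy),R=cv2.minEnclosingCircle(c)
    s=.1/399;C=np.array([.4+cx*s,.028+cy*s]);print(n,'flange',C,R*s)
    for rr in(.028,.030,.032,.034):
        a=np.deg2rad(np.arange(0,360,.5));u=((C[0]+rr*np.cos(a)-.4)/s).round().astype(int);v=((C[1]+rr*np.sin(a)-.028)/s).round().astype(int)
        u=u.clip(0,399);v=v.clip(0,399);w=wood[v,u].astype(int);e=np.flatnonzero(np.diff(w));print(rr,[(x/2,'+' if w[x+1] else '-') for x in e][:10])
E
```

```text
Traceback (most recent call last):
ValueError: max() iterable argument is empty
```

```bash
cat >> h.py <<'E'
def rectify(im,p,T,c,zz,h=.05,n=400):
    g=np.linspace(-h,h,n);X,Y=np.meshgrid(c[0]+g,c[1]+g);P=np.stack([X,Y,np.full_like(X,zz)],-1)
    q=(P-T[:3,3])@T[:3,:3]
    return cv2.remap(im,(q[...,0]/q[...,2]*p['fx']+p['cx']).astype(np.float32),(q[...,1]/q[...,2]*p['fy']+p['cy']).astype(np.float32),cv2.INTER_LINEAR)
E
python3 - <<'E'
from h import *
z=np.load('w1.npz');im,T=z['im'],z['T'];p=arm.camera_params('wrist')
zt=np.load('top0.npz');pt=arm.camera_params('top')
print(im[200,250],im[168,288],im[215,286])
for n,I,pp,TT in(('w',im,p,T),('t',zt['im'],pt,np.array(pt['cam_to_world']))):
    r=rectify(I,pp,TT,(.45,.078),.072).astype(int)
    wood=(r[...,0]-r[...,2]>25)
    dark=((r[...,2]-r[...,0]>3)&(r.max(-1)<120)).astype(np.uint8)
    c=max(cv2.findContours(dark,0,1)[0],key=cv2.contourArea);(cx,cy),R=cv2.minEnclosingCircle(c)
    s=.1/399;C=np.array([.4+cx*s,.028+cy*s]);print(n,'flange',C,R*s)
    for rr in(.028,.030,.032,.034):
        a=np.deg2rad(np.arange(0,360,.5));u=((C[0]+rr*np.cos(a)-.4)/s).round().astype(int);v=((C[1]+rr*np.sin(a)-.028)/s).round().astype(int)
        u=u.clip(0,399);v=v.clip(0,399);w=wood[v,u].astype(int);e=np.flatnonzero(np.diff(w));print(rr,[(x/2,'+' if w[x+1] else '-') for x in e][:10])
E
```

```text
[66 68 79] [175 147 106] [158 161 171]
w flange [0.45004831 0.07905206] 0.03501787305177005
0.028 [(np.float64(92.5), '+'), (np.float64(138.0), '-')]
0.03 [(np.float64(93.5), '+'), (np.float64(136.5), '-')]
0.032 [(np.float64(95.5), '+'), (np.float64(135.0), '-')]
0.034 [(np.float64(96.5), '+'), (np.float64(133.5), '-')]
t flange [0.43659148 0.06985464] 0.02904028067911478
0.028 [(np.float64(69.5), '+'), (np.float64(109.0), '-'), (np.float64(127.5), '+'), (np.float64(281.0), '-'), (np.float64(300.5), '+'), (np.float64(340.0), '-')]
0.03 [(np.float64(65.0), '+'), (np.float64(109.5), '-'), (np.float64(118.5), '+'), (np.float64(291.0), '-'), (np.float64(299.5), '+'), (np.float64(346.0), '-')]
0.032 [(np.float64(63.5), '+'), (np.float64(346.5), '-')]
0.034 [(np.float64(64.5), '+'), (np.float64(345.0), '-')]
```

send_rows([
  [0.01, -0.05, 0, 0, 0, -10, 0.094],
  [0.02, -0.1, 0, 0, 0, -20, 0.094],
  [0.03, -0.16, 0, 0, 0, -30, 0.094],
  [0.035, -0.21, 0, 0, 0, -40, 0.094],
  [0.04, -0.24, 0, 0, 0, -50, 0.094],
  [0.045, -0.27, 0, 0, 0, -60, 0.094],
  [0.045, -0.27, 0, 0, 0, -60, 0.094],
  [0.045, -0.27, 0, 0, 0, -60, 0.094],
])

```text
t: 2.52
tool_pos: [0.4927, -0.1921, 0.2828]
tcp_rot: [[-0.497, -0.0, 0.868], [-0.868, 0.001, -0.497], [-0.001, -1.0, -0.001]]
ft_force: [0.1, -0.1, -0.9]
gripper_width: 0.999
```

```bash
python3 - <<'E'
from h import *
im,d,p,T=grab('wrist','w2.png')
W=cloud(d,p,T);Z=W[...,2]
near=np.hypot(W[...,0]-.496,W[...,1]+.191)<.06
hsv=cv2.cvtColor(im,cv2.COLOR_RGB2HSV)
red=((hsv[...,0]<8)|(hsv[...,0]>172))&(hsv[...,1]>130)&(hsv[...,2]>80)&near
n,l,st,c=cv2.connectedComponentsWithStats(red.astype(np.uint8));pts=[]
for i in range(1,n):
    if st[i,4]>10: print(st[i,4],c[i],ray(p,T,*c[i],.077).round(4));pts.append(ray(p,T,*c[i],.077))
if len(pts)==2: e=pts[1]-pts[0];print('mid',(pts[0]+pts[1])/2,np.rad2deg(np.arctan2(e[1],e[0])),np.linalg.norm(e))
f=(near&(abs(Z-.07)<.003)).astype(np.uint8)
k=max(cv2.findContours(f,0,1)[0],key=cv2.contourArea)[:,0];g=np.array([ray(p,T,*x,.07)[:2] for x in k]).astype(np.float32)
print('face',cv2.minEnclosingCircle(g),np.median(Z[f>0]),arm.observe()['t'])
E
```

```text
102 [305.97058824 169.31372549] [ 0.5247 -0.1776  0.077 ]
95 [260.91578947 227.18947368] [ 0.4704 -0.2012  0.077 ]
mid [ 0.49757318 -0.18939727  0.077     ] -156.54003098948735 0.059243655190000195
face ((0.4971042573451996, -0.18957579135894775), 0.04113709554076195) 0.06946685965020433 2.575
```

View pics/w2.png

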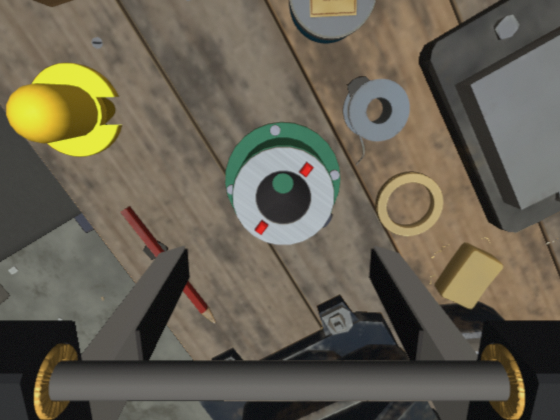

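The wrist view shows the empty spindle, with its mouth at (283,195) and red dogs at (306,169) and (261,227). The slots lie at 115.1° and the dogs at 23.5°, so the stake needs a turn of about -91.6°. Next I'll check how clear the gripper body would be near the vice, and go back over the stake.

```bash
python3 - <<'E'
from h import *
z=np.load('top0.npz');p=arm.camera_params('top');W=cloud(z['d'],p,np.array(p['cam_to_world']));Z=W[...,2]
for c in((.497,-.190),(.449,.077)):
    for h in(.08,.15):
        r=np.hypot(W[...,0]-c[0],W[...,1]-c[1]);m=(Z>h)&(r>.05)
        i=np.nanargmin(np.where(m,r,9));print(c,h,W.reshape(-1,3)[i],r.flat[i])
E
```

```text
(0.497, -0.19) 0.08 [ 0.39702365 -0.06716279  0.10464767] 0.15838008303012527
(0.497, -0.19) 0.15 [ 0.66951839 -0.18632911  0.20703175] 0.1725574441931862
(0.449, 0.077) 0.08 [0.46152028 0.15709964 0.11357376] 0.08107224826123324
(0.449, 0.077) 0.15 [ 0.683173   -0.02598871  0.23400036] 0.2558196061370418
```

send_rows([
  [-0.01, 0.05, 0, 0, 0, 10, 0.094],
  [-0.02, 0.1, 0, 0, 0, 20, 0.094],
  [-0.03, 0.16, 0, 0, 0, 30, 0.094],
  [-0.035, 0.21, 0, 0, 0, 40, 0.094],
  [-0.04, 0.24, 0, 0, 0, 50, 0.094],
  [-0.043, 0.268, 0, 0, 0, 60, 0.094],
  [-0.043, 0.269, 0, 0, 0, 60, 0.094],
  [-0.043, 0.269, 0, 0, 0, 60, 0.094],
])

```text
t: 3.58
tool_pos: [0.4495, 0.0754, 0.2829]
tcp_rot: [[0.5, 0.0, 0.866], [-0.866, -0.0, 0.5], [0.001, -1.0, 0.0]]
ft_force: [-0.5, -0.9, 0.1]
gripper_width: 1.0
```

send_rows([
  [0, 0.0025, -0.03, 0, 0, 0, 0.094],
  [0, 0.0025, -0.06, 0, 0, 0, 0.094],
  [0, 0.0025, -0.085, 0, 0, 0, 0.094],
  [0, 0.0025, -0.1, 0, 0, 0, 0.094],
  [0, 0.0025, -0.107, 0, 0, 0, 0.094],
  [0, 0.0025, -0.107, 0, 0, 0, 0.094],
  [0, 0.0025, -0.107, 0, 0, 0, 0.06],
  [0, 0.0025, -0.107, 0, 0, 0, 0.045],
])

```text
t: 4.58
tool_pos: [0.4502, 0.0776, 0.1763]
tcp_rot: [[0.5, 0.002, 0.866], [-0.866, 0.0, 0.5], [0.001, -1.0, 0.001]]
ft_force: [0.3, 0.1, -0.2]
gripper_width: 0.823
```

send_rows([
  [0, 0, 0, 0, 0, 0, 0.036],
  [0, 0, 0, 0, 0, 0, 0.03],
  [0, 0, 0, 0, 0, 0, 0.03],
  [0, 0, 0, 0, 0, 0, 0.03],
  [0, 0, 0, 0, 0, 0, 0.03],
])

```text
t: 5.2
tool_pos: [0.45, 0.0777, 0.1757]
tcp_rot: [[0.5, 0.0, 0.866], [-0.866, 0.0, 0.5], [0.0, -1.0, 0.0]]
ft_force: [-0.0, -0.8, 0.2]
gripper_width: 0.42
```

The opening is about 40 mm, so the post is gripped. I'll lift slowly first, then clear.

send_rows([
  [0, 0, 0.008, 0, 0, 0, 0.03],
  [0, 0, 0.02, 0, 0, 0, 0.03],
  [0, 0, 0.035, 0, 0, 0, 0.03],
  [0, 0, 0.055, 0, 0, 0, 0.03],
  [0, 0, 0.075, 0, 0, 0, 0.03],
  [0, 0, 0.095, 0, 0, 0, 0.03],
  [0, 0, 0.1, 0, 0, 0, 0.03],
  [0, 0, 0.1, 0, 0, 0, 0.03],
])

```text
t: 6.2
tool_pos: [0.4496, 0.0776, 0.2758]
tcp_rot: [[0.5, 0.0, 0.866], [-0.866, 0.0, 0.5], [0.0, -1.0, 0.0]]
ft_force: [-1.0, 0.4, -3.0]
gripper_width: 0.424
```

send_rows([
  [0.003, -0.015, 0.01, 0, 0, -5, 0.03],
  [0.01, -0.05, 0.01, 0, 0, -15, 0.03],
  [0.018, -0.095, 0.01, 0, 0, -25, 0.03],
  [0.027, -0.145, 0.01, 0, 0, -35, 0.03],
  [0.036, -0.19, 0.01, 0, 0, -45, 0.03],
  [0.043, -0.23, 0.01, 0, 0, -55, 0.03],
  [0.047, -0.257, 0.01, 0, 0, -65, 0.03],
  [0.0476, -0.267, 0.01, 0, 0, -75, 0.03],
])

```text
t: 7.2
tool_pos: [0.4972, -0.191, 0.2842]
tcp_rot: [[-0.712, -0.002, 0.702], [-0.702, 0.001, -0.712], [0.001, -1.0, -0.002]]
ft_force: [-0.8, 0.6, -3.7]
gripper_width: 0.42
```

send_rows([
  [0, 0, 0, 0, 0, -9, 0.03],
  [0, 0, 0, 0, 0, -16.6, 0.03],
  [0, 0, 0, 0, 0, -16.6, 0.03],
  [0, 0, 0, 0, 0, -16.6, 0.03],
])

```text
t: 7.7
tool_pos: [0.4972, -0.1892, 0.285]
tcp_rot: [[-0.879, -0.001, 0.478], [-0.478, 0.001, -0.879], [0.001, -1.0, -0.001]]
ft_force: [0.6, 0.4, -3.7]
gripper_width: 0.425
```

```bash
python3 - <<'E'
from h import *
im,d,p,T=grab('wrist'); im2,d2,p2,T2=grab('scene')
s=arm.observe();print(s['t'],s['tool_pos'],s['ft_force'],s['gripper_width'])
W=cloud(d,p,T);Z=W[...,2];np.savez('w3.npz',im=im,d=d,T=T)
zf=s['tool_pos'][2]-.0757-.1  # shift since grasp
zo=.062+s['tool_pos'][2]-.1757
near=np.hypot(W[...,0]-s['tool_pos'][0],W[...,1]-s['tool_pos'][1])<.06
q=W[near&(Z>zo+.004)&(Z<zo+.016)];print('zo',zo,len(q),np.median(q[:,2]) if len(q) else '')
a=cv2.resize(im[80:330,150:430],None,fx=2,fy=2);b=cv2.resize(im2[130:330,300:500],(500,500))
cv2.imwrite('pics/h3.png',np.hstack([cv2.resize(a,(300,268)),cv2.resize(b,(268,268))])[:,:,::-1])
E
```

```text
7.8 [ 0.49732132 -0.18923809  0.28536837] [ 0.38430794 -0.45465824 -3.6746913 ] 0.4169664387033483
zo 0.17166837314185676 3878 0.180791963383373
```

View pics/h3.png

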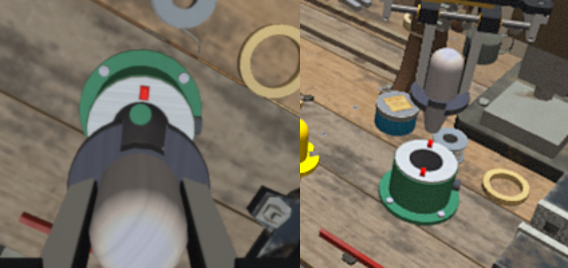

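The stake hangs upright over the spindle. In the wrist crop the slot at (140,130) lies in line with the dog at (145,93). I'll measure the slot angle from depth.

```bash
python3 - <<'E'
from h import *
z=np.load('w3.npz');im,d,T=z['im'],z['d'],z['T'];p=arm.camera_params('wrist');W=cloud(d,p,T);Z=W[...,2]
zt=.1808
m=((abs(Z-zt)<.004)&(np.hypot(W[...,0]-.4973,W[...,1]+.1895)<.045))
q=W[m][:,:2]
hull=cv2.convexHull(q.astype(np.float32))[:,0]
A=np.c_[2*hull,np.ones(len(hull))]
# robust circle of radius 36 from outer hull pts
from scipy.optimize import least_squares
f=least_squares(lambda c:np.clip(np.hypot(*(hull-c).T)-.036,-.01,.01),[.4973,-.1895],loss='soft_l1',f_scale=.0005)
C=f.x;print('flange C',C,np.abs(f.fun).mean())
for C in (C,np.array([.4973,-.1892])):
  r=np.hypot(*(q-C).T);a=np.rad2deg(np.arctan2(q[:,1]-C[1],q[:,0]-C[0]))
  for R in(.027,.029,.031,.033):
    s=np.sort(a[abs(r-R)<.001]);g=np.diff(s);i=np.argsort(g)[-3:];print(R,[(s[j].round(1),s[j+1].round(1),((s[j]+s[j+1])/2).round(1)) for j in i if g[j]>8])
E
```

```text
flange C [ 0.49708742 -0.18853271] 8.541459696183907e-05
0.027 [(np.float64(-0.4), np.float64(47.1), np.float64(23.3))]
0.029 [(np.float64(0.9), np.float64(44.9), np.float64(22.9))]
0.031 [(np.float64(2.7), np.float64(44.1), np.float64(23.4))]
0.033 [(np.float64(3.7), np.float64(42.2), np.float64(22.9))]
0.027 [(np.float64(1.4), np.float64(48.4), np.float64(24.9))]
0.029 [(np.float64(2.2), np.float64(46.5), np.float64(24.4))]
0.031 [(np.float64(4.2), np.float64(45.2), np.float64(24.7))]
0.033 [(np.float64(4.9), np.float64(43.2), np.float64(24.1))]
```

send_rows([
  [0, -0.0007, -0.015, 0, 0, 0, 0.03],
  [0, -0.0007, -0.035, 0, 0, 0, 0.03],
  [0, -0.0007, -0.055, 0, 0, 0, 0.03],
  [0, -0.0007, -0.07, 0, 0, 0, 0.03],
  [0, -0.0007, -0.08, 0, 0, 0, 0.03],
  [0, -0.0007, -0.088, 0, 0, 0, 0.03],
  [0, -0.0007, -0.09, 0, 0, 0, 0.03],
  [0, -0.0007, -0.09, 0, 0, 0, 0.03],
])

```text
t: 8.8
tool_pos: [0.4977, -0.1902, 0.196]
tcp_rot: [[-0.88, 0.001, 0.476], [-0.476, -0.0, -0.88], [-0.0, -1.0, 0.001]]
ft_force: [1.1, -0.7, -4.0]
gripper_width: 0.421
```

send_rows([
  [0, 0, -0.003, 0, 0, 0, 0.03],
  [0, 0, -0.005, 0, 0, 0, 0.03],
  [0, 0, -0.007, 0, 0, 0, 0.03],
  [0, 0, -0.0085, 0, 0, 0, 0.03],
  [0, 0, -0.01, 0, 0, 0, 0.03],
  [0, 0, -0.01, 0, 0, 0, 0.03],
])

```text
t: 9.55
tool_pos: [0.4974, -0.19, 0.1856]
tcp_rot: [[-0.88, -0.0, 0.476], [-0.476, 0.0, -0.88], [0.0, -1.0, -0.0]]
ft_force: [0.4, 0.4, -3.4]
gripper_width: 0.423
```

send_rows([
  [0, 0, -0.001, 0, 0, 0, 0.03],
  [0, 0, -0.002, 0, 0, 0, 0.03],
  [0, 0, -0.0025, 0, 0, 0, 0.03],
  [0, 0, -0.0025, 0, 0, 0, 0.03],
])

```text
t: 10.05
tool_pos: [0.4975, -0.19, 0.1837]
tcp_rot: [[-0.88, 0.0, 0.476], [-0.476, -0.0, -0.88], [-0.0, -1.0, 0.0]]
ft_force: [-1.1, 0.5, 1.1]
gripper_width: 0.42
```

Contact has come at the expected height. I'll press 0.5 mm more to confirm.

send_rows([
  [0, 0, -0.0005, 0, 0, 0, 0.03],
  [0, 0, -0.0005, 0, 0, 0, 0.03],
])

```text
t: 10.3
tool_pos: [0.4975, -0.1901, 0.1837]
tcp_rot: [[-0.88, 0.001, 0.476], [-0.476, -0.0, -0.88], [-0.0, -1.0, 0.001]]
ft_force: [-2.4, 1.9, 6.6]
gripper_width: 0.418
```

```bash
python3 - <<'E'
from h import *
im,d,p,T=grab('scene'); 
im2,d2,p2,T2=grab('wrist');W=cloud(d2,p2,T2);Z=W[...,2];s=arm.observe();print(s['tool_pos'],s['ft_force'],s['wrist_torque'])
n=np.hypot(W[...,0]-.4973,W[...,1]+.1895)
for lo,hi in((.055,.1),):
    q=Z[(n<.045)&(Z>lo)&(Z<hi)];print(len(q),np.percentile(q,[5,25,50,75,95]).round(4))
cv2.imwrite('pics/home1.png',np.hstack([cv2.resize(im[170:310,320:460],(420,420),interpolation=cv2.INTER_CUBIC),cv2.resize(im2[60:330,150:430],(376,420))])[:,:,::-1])
E
```

```text
[ 0.49746128 -0.19004941  0.18373924] [-2.11450588  1.56045505  5.22256627] [0.26592374 0.56363416 0.02349025]
9212 [0.0644 0.0695 0.0785 0.08   0.0954]
```

View pics/home1.png

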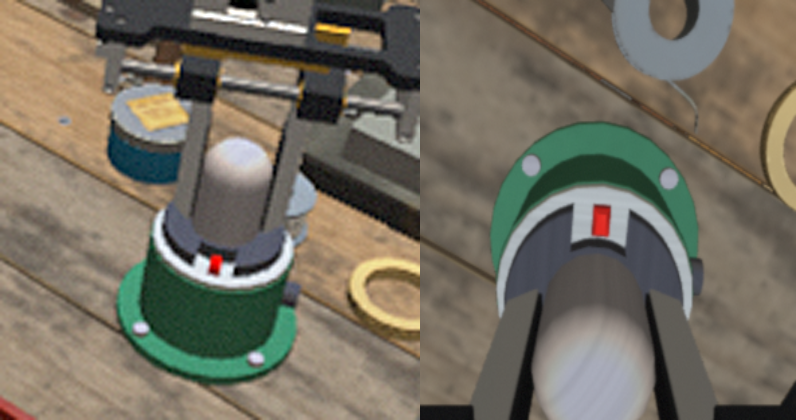

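The flange is flat on the face, with a red dog showing inside the slot in both views, at (215,263) and (600,220). I'll ease off, let go and retreat.

send_rows([
  [0, 0, 0.001, 0, 0, 0, 0.04],
  [0, 0, 0.001, 0, 0, 0, 0.045],
  [0, 0, 0.001, 0, 0, 0, 0.06],
  [0, 0, 0.001, 0, 0, 0, 0.08],
  [0, 0, 0.001, 0, 0, 0, 0.094],
  [0, 0, 0.001, 0, 0, 0, 0.094],
  [0, 0, 0.001, 0, 0, 0, 0.094],
])

```text
t: 11.28
tool_pos: [0.4974, -0.19, 0.1837]
tcp_rot: [[-0.88, 0.0, 0.476], [-0.476, -0.0, -0.88], [0.0, -1.0, 0.0]]
ft_force: [0.9, 0.3, 1.3]
gripper_width: 0.971
```

send_rows([
  [0, 0, 0.01, 0, 0, 0, 0.094],
  [0, 0, 0.03, 0, 0, 0, 0.094],
  [0, 0, 0.06, 0, 0, 0, 0.094],
  [0, 0, 0.09, 0, 0, 0, 0.094],
  [0, 0, 0.11, 0, 0, 0, 0.094],
  [0, 0, 0.12, 0, 0, 0, 0.094],
  [0, 0, 0.12, 0, 0, 0, 0.094],
  [0, 0, 0.12, 0, 0, 0, 0.094],
])

```text
t: 12.28
tool_pos: [0.497, -0.1898, 0.3028]
tcp_rot: [[-0.88, -0.001, 0.476], [-0.476, 0.001, -0.88], [0.001, -1.0, -0.001]]
ft_force: [0.0, 0.6, -0.0]
gripper_width: 1.0
```

```bash
python3 - <<'E'
from h import *
im,d,p,T=grab('wrist');im2=grab('scene')[0];W=cloud(d,p,T);Z=W[...,2]
n=np.hypot(W[...,0]-.4973,W[...,1]+.1895)
q=W[(n<.045)&(abs(Z-.08)<.005)];A=np.c_[q[:,:2],np.ones(len(q))];k=np.linalg.lstsq(A,q[:,2],rcond=None)[0]
print('flange top z',np.median(q[:,2]),'tilt deg',np.rad2deg(k[:2]),'dome top',Z[(n<.03)&(Z<.17)].max(),arm.observe()['t'],arm.observe()['ft_force'])
cv2.imwrite('pics/end.png',np.hstack([cv2.resize(im2[130:310,210:450],(480,360),interpolation=cv2.INTER_CUBIC),cv2.resize(im[60:330,180:400],(293,360))])[:,:,::-1])
E
```

```text
flange top z 0.0794963936477851 tilt deg [-0.50378956 -0.23513208] dome top 0.14083491022736336 12.375 [ 0.47932831  0.00750627 -0.06430392]
```

View pics/end.png

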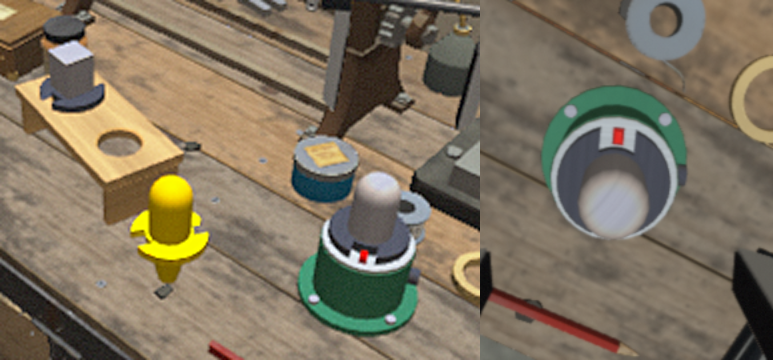

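The stake stands home, with a dog in its slot at (364,257) and at (618,136) in the wrist crop. The square stake is still in its hole at (72,75).

```bash
python3 -c "
from rig import arm
print(arm.finish_job())"
```

```text
the job is handed in; nothing more can be done
None
```

The round-topped steel stake is out of the stand and fully home in the green spindle. I turned it about 91.6° so its slots lie over the red dogs, lowered it slowly until it touched (largest upward force read about 7 N), then let go and backed off. The job was handed in at about 12.4 s.

- **Seating:** the flange top read 79.5 mm (80 expected) and the dome top 140.8 mm (140 expected). The tilt came out at about 0.5°, which is within the depth noise.
- **Slots and dogs:** a red dog shows inside its slot in both the scene and wrist views. I did not see the opposite dog directly, but the matching slot angle and the flat flange imply it is engaged.
- **Rest of the scene:** the gripper was clear and reading about zero force. The square stake and the yellow look-alike were not touched.
- **Disagreements:** the top and wrist cameras differed by about 2 mm in absolute position but agreed on the stake-to-spindle distance. One slot measurement from the top view failed, so I used the wrist camera instead.

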